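# Tighten the spark-trap cover in cross order

## Robot

A 7-joint arm with a two-finger parallel gripper is mounted at the origin on the work surface. World frame = base frame: x ahead of the robot, y to its left, z up, the work surface at z = 0. Lengths are in m, angles in rad, forces in N, time in s.
With the tool pointing down it reaches from about 0.425 to 0.875 m from the base axis. Payload 8.4 kg.
Tool frame: the origin (TCP) lies between the finger pads; the fingertips stand 11 mm ahead of it and the grasp point (between the pads) lies 8 mm behind it; z points along the fingers, y is the line along which they close (so a half turn about z gives the same grasp; the last joint's range is limited). The gripper opens to 87 mm and grips with 3 to 60 N. Pads are 19 mm wide; open, the fingers measure 117 mm over their backs; the gripper's body (75 mm by 190 mm) begins 51 mm behind the grasp point.
Start: joints at [1.027, 0.333, 0.04, 1.465, -0.013, 1.343, -0.059], TCP at [0.28, -0.587, 0.234] pointing down, gripper open.
Joint ranges: [-2.58, 2.58], [-0.38, 2.09], [-1.3, 1.39], [0.25, 2.4], [-1.5, 4.64], [0.08, 2.09], [-2.65, 2.65]. Speed limits (rad/s): [2.22, 2.22, 2.79, 2.79, 3.14, 3.14, 3.14].

## Interface

Orientations are given as [roll, pitch, yaw] about the fixed x, y, z axes, in that order (R = Rz(yaw) Ry(pitch) Rx(roll)).
In Python, from cell import observe, eyes, bot, finder gives the robot as it stands.
- The arm moves only by the tool arm_command, never from a script. Its argument "plan" is a list of rows, each an object with "gripper": the closure, from -1 (fully open) to 1 (shut), so that 0 is half open; "xyz": the shift along the tool's x, y, z each as a share of 0.08 m, from -1 to 1, a list of three; "roll": the turn about the tool's z as a share of 0.12 rad, from -1 to 1. In form: [{"gripper": gripper, "xyz": [tx, ty, tz], "roll": roll}, ...]. A call has 1 to 20 rows; each row shifts and turns the commanded pose from where the row before left it, along the tool's axes as they then stand; what a row does not reach is not made up. A row lasts 1/12 s, in which the tool goes at most 41.7 mm and 7.16 degrees, less where a joint would pass 70% of its speed; a pose out of reach is approached as far as the arm can. A call with a number of a shift or a turn outside -1 to 1 is refused whole. A call with a gripper value outside its range is refused whole. The fingers move at their own pace and stop on an object; the grip force is fixed at half the most. Time passes only in rows, so rows that do not move let the fingers close. It gives the time, the measured TCP pose, the force, the opening and the grip force at its end, in the units of the state.
- observe(): the state, without advancing time (a new reading comes with each control period).
- eyes.camera(name): name is "scene" or "top" or "wrist"; returns a dict with "image" (400x640x3 uint8, red, green, blue), "fx", "fy", "cx", "cy" (pixels), "R" (3x3) and "t" (3): a world point X has camera coordinates R X + t; the wrist camera has in their place "mount" (4x4, takes a point from camera to tool coordinates, whose origin is the TCP and whose axes are the flange's). Camera axes: x right, y down, z forward; pixel columns grow to the right and rows downward; lengths in m; the calibration is good to about 2 mm. A picture is of the moment at which its call begins: read the wrist's pose just before it. There is no depth.
- bot.hand_in(): hands the job in; it is judged then, once.
Trained networks look in a picture, given as the dict that the camera call returned (one of the last four; its "shot" number tells which), for a name from the list of things; names that differ only in an ending like _2 or _b are one class to them, and where a whole thing is asked for, a point or a joint stands for the part that bears it (a point fixed in the world has none). Each returns a list of dicts, best first, with "conf" (0 to 1); they miss things now and then, are a little off and sometimes report something else, mostly with a low value. They report only what shows in the picture. A call takes as long as a camera call.
- finder.spot_in(target, picture): "pixel" ([column, row] in pixels, amid what is visible of it).
The state is a dict: "t": time; "q": joint angles; "dq": joint speeds; "joint_torque": joint torques, N m; "tcp_pos": TCP position; "eef_rot": TCP orientation; "force": force on the tool from outside, world axes, zero at the start; "torque": the same for the moment, N m; "width": finger opening in m; "grasp_force": force on a finger pad.
Only numpy, scipy, OpenCV 4.12 (cv2) and the standard library are available. Lean on these libraries where they do the work, as an engineer would, in place of code of your own. Each camera call takes 0.05 s, during which the arm holds its last target. There are 200 camera calls.

## Task

The cover of the fume extractor's spark trap is back on its gasket but its four wing screws are still loose. Turn each one clockwise (less than half a turn) until its wing lies along its green marks, and no further, so that the gasket is squeezed evenly. Work in cross order: bring two diagonally opposite screws to their marks, and only then turn the other two; leave the jar, screwdriver and bowl where they are.

Things in the scene. Friction and masses are not known exactly. Their poses are not given: they have to be found in the camera images.
- trap: Grey metal box fixed to the bench, 200 x 200 x 92 mm high; aluminium cover 206 mm square on an orange gasket 212 mm square. Origin: centre of the underside, z up; cover top 92 mm above it. Four wing screws on the cover at x, y = +-65 mm. Each has two green marks, on the line through its axis parallel to this frame's x, 21 to 37 mm either side of the axis. A spigot stands 35 mm out of the +x side.
- wing_a_mid (a point): Brass wing screw A, +x +y corner of the cover, diagonally opposite C. Upright flat wing 9 mm thick; half-length 22 mm low down, 28 mm at the upper tips; spans 8 mm to 28 mm (middle) or 39 mm (tips) above the cover, over a hub 16 mm across. Point: on the screw's vertical axis, 25 mm above the cover; z up, x along the wing, y across it; turns with it.
- wing_a (a joint): Angle of wing screw A, rad: 0 when the wing lies along its green marks, negative while loose (starts -1.2 to -0.7), growing clockwise seen from above; stops at -1.5 and +0.6. Turns stiffly (0.15 N m friction, no spring), stays where left, does not rise or sink. Can be pushed round at a wing or pinched and twisted.
- wing_b_mid (a point): Brass wing screw B, +x -y corner of the cover, diagonally opposite D. Upright flat wing 9 mm thick; half-length 22 mm low down, 28 mm at the upper tips; spans 8 mm to 28 mm (middle) or 39 mm (tips) above the cover, over a hub 16 mm across. Point: on the screw's vertical axis, 25 mm above the cover; z up, x along the wing, y across it; turns with it.
- wing_b (a joint): Angle of wing screw B, rad: 0 when the wing lies along its green marks, negative while loose (starts -1.2 to -0.7), growing clockwise seen from above; stops at -1.5 and +0.6. Turns stiffly (0.15 N m friction, no spring), stays where left, does not rise or sink. Can be pushed round at a wing or pinched and twisted.
- wing_c_mid (a point): Brass wing screw C, -x -y corner of the cover, diagonally opposite A. Upright flat wing 9 mm thick; half-length 22 mm low down, 28 mm at the upper tips; spans 8 mm to 28 mm (middle) or 39 mm (tips) above the cover, over a hub 16 mm across. Point: on the screw's vertical axis, 25 mm above the cover; z up, x along the wing, y across it; turns with it.
- wing_c (a joint): Angle of wing screw C, rad: 0 when the wing lies along its green marks, negative while loose (starts -1.2 to -0.7), growing clockwise seen from above; stops at -1.5 and +0.6. Turns stiffly (0.15 N m friction, no spring), stays where left, does not rise or sink. Can be pushed round at a wing or pinched and twisted.
- wing_d_mid (a point): Brass wing screw D, -x +y corner of the cover, diagonally opposite B. Upright flat wing 9 mm thick; half-length 22 mm low down, 28 mm at the upper tips; spans 8 mm to 28 mm (middle) or 39 mm (tips) above the cover, over a hub 16 mm across. Point: on the screw's vertical axis, 25 mm above the cover; z up, x along the wing, y across it; turns with it.
- wing_d (a joint): Angle of wing screw D, rad: 0 when the wing lies along its green marks, negative while loose (starts -1.2 to -0.7), growing clockwise seen from above; stops at -1.5 and +0.6. Turns stiffly (0.15 N m friction, no spring), stays where left, does not rise or sink. Can be pushed round at a wing or pinched and twisted.
- jar_mid (a point): Bystander: closed glass jar, 60 mm across, 85 mm high; point at its centre, 42 mm up.
- driver_mid (a point): Bystander: screwdriver lying on the bench, handle and blade along its x axis, about 200 mm long; point near its middle.
- dish_mid (a point): Bystander: small terracotta bowl, 90 mm across, 30 mm high; point at its centre, 15 mm up.

How it is judged:
By the outcome, as a careful person would: the job done as asked, in the order asked, and still so for the second after the job is handed in, with the robot touching nothing.
It also fails if it takes over 58 s, if anything falls off the work surface, if the arm or the gripper's body presses on something with over 40 N, if the wrist force passes 120 N, or if a joint passes its speed limit or range.

## Working session

There is one attempt and no reset: what is moved stays moved. The work goes in short steps, Python scripts to look and compute and a tool call to move; the robot and the scene stay as the last step left them, time stands still between calls to the robot, and variables do not carry over. Pictures are saved under pics/ and viewed, at most 10 in all, crops included, and the job is handed in when it is done.

Besides the shell and the picture viewer there is one more tool, called after "Emit:" as a command line: name --argument value ..., lists and objects as JSON in quotes. arm_command: Moves the arm, as the interface text tells. Its arguments: {"type":"object","properties":{"plan":{"type":"array","items":{"type":"object","properties":{"gripper":{"type":"number"},"xyz":{"type":"array","items":{"type":"number"}},"roll":{"type":"number"}}}}},"required":["plan"]}

```bash
mkdir -p pics; ls; cat > h.py <<'E'
import numpy as np, cv2
from cell import observe, eyes, bot, finder
def ray(c,px,z):
    d=np.array([(px[0]-c['cx'])/c['fx'],(px[1]-c['cy'])/c['fy'],1.])
    R=np.array(c['R']);t=np.array(c['t']);o=-R.T@t;d=R.T@d
    return o+d*(z-o[2])/d[2]
def proj(c,X):
    p=np.array(c['R'])@np.array(X)+np.array(c['t'])
    return np.array([c['fx']*p[0]/p[2]+c['cx'],c['fy']*p[1]/p[2]+c['cy']])
def save(c,n): cv2.imwrite('pics/'+n,c['image'][:,:,::-1])
E
python3 - <<'E'
from h import *
s=observe();print({k:np.round(v,3) for k,v in s.items()})
for n in('top','scene'):
    c=eyes.camera(n);save(c,n+'0.png');print(n,-np.array(c['R']).T@np.array(c['t']),c['fx'])
    for k,z in(('wing_a_mid',.117),('trap',.05),('jar_mid',.042),('driver_mid',.01),('dish_mid',.015)):
        for r in finder.spot_in(k,c)[:5]: print(k,np.round(r['pixel']),round(r['conf'],2),np.round(ray(c,r['pixel'],z),3))
E
```

```text
pics
{'t': np.float64(0.0), 'q': array([ 1.027,  0.334,  0.04 ,  1.466, -0.013,  1.343, -0.058]), 'dq': array([-0.001,  0.001, -0.   , -0.   , -0.001, -0.001,  0.001]), 'joint_torque': array([ 1.0000e-03, -6.5636e+01,  1.3350e+00, -4.0380e+01, -6.0000e-02,
        4.5000e-02,  0.0000e+00]), 'tcp_pos': array([ 0.279, -0.586,  0.233]), 'eef_rot': array([-3.14 ,  0.   ,  0.445]), 'force': array([-0.627,  0.039, -0.09 ]), 'torque': array([0.007, 0.006, 0.01 ]), 'grasp_force': np.float64(0.0), 'width': np.float64(0.087)}
top [0.50068954 0.05783579 1.14858457] 498.4751233354112
wing_a_mid [350. 173.] 0.53 [ 0.653 -0.006  0.117]
trap [368. 211.] 0.97 [ 0.579 -0.053  0.05 ]
jar_mid [287. 190.] 0.76 [0.621 0.129 0.042]
driver_mid [424. 272.] 0.62 [ 0.448 -0.188  0.01 ]
driver_mid [369. 211.] 0.51 [ 0.583 -0.059  0.01 ]
dish_mid [368. 126.] 0.77 [ 0.778 -0.051  0.015]
dish_mid [387. 253.] 0.28 [ 0.489 -0.101  0.015]
scene [1.21079936 0.34839829 0.70046831] 367.3753546514563
wing_a_mid [294. 201.] 0.6 [ 0.66  -0.006  0.117]
trap [299. 197.] 0.92 [ 0.576 -0.043  0.05 ]
jar_mid [353. 235.] 0.58 [0.629 0.138 0.042]
```

```bash
python3 - <<'E'
import cv2
a=cv2.imread('pics/top0.png')[90:310,250:480]
cv2.imwrite('pics/top0c.png',cv2.resize(a,None,fx=2.7,fy=2.7,interpolation=3)[:600,:800])
E
```

```text
(no output)
```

View pics/top0c.png

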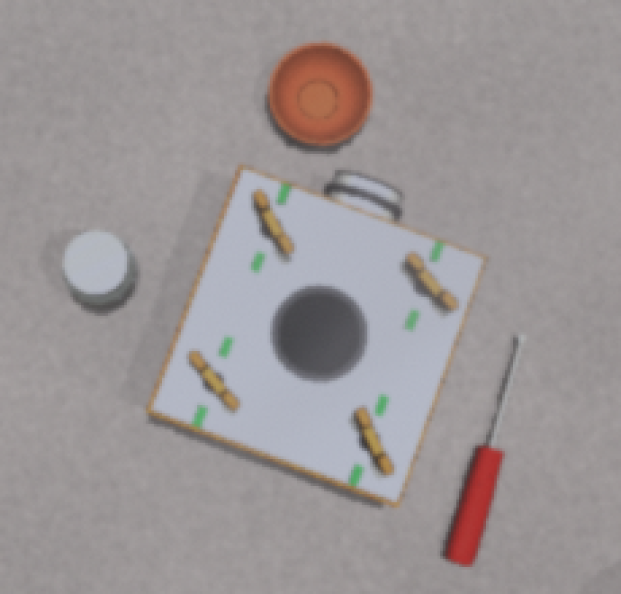

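View pics/scene0.png

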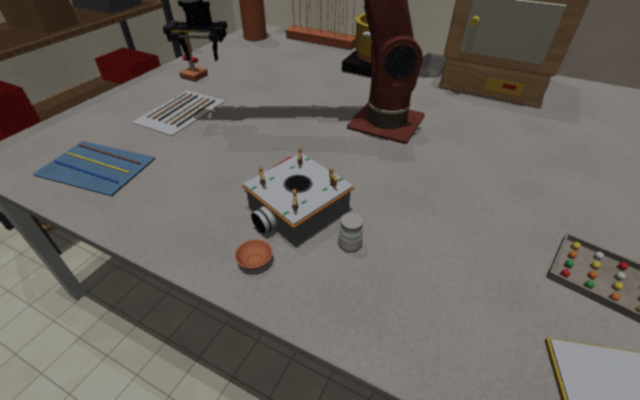

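The overview shows the trap with its spigot towards +x. In crop pixels, A is at (273,224), B at (431,282), C at (374,441) and D at (214,381), and every wing lies anticlockwise of its marks. The arm is clear. Next I measure the pose and angles.

```bash
cat >> h.py <<'E'
from scipy.optimize import least_squares
def blobs(m,amin):
    n,l,st,ce=cv2.connectedComponentsWithStats(m.astype(np.uint8))
    return [(l==i) for i in range(1,n) if st[i,4]>=amin]
SG=dict(a=(1,1),b=(1,-1),c=(-1,-1),d=(-1,1))
def measure(c,guess,rayf=ray,amin=6,roi=None):
    """trap pose (x,y,yaw) by green marks; wing angles by brass pixels"""
    im=c['image'].astype(int);r,g,b=im[...,0],im[...,1],im[...,2]
    G=blobs((g>r+35)&(g>b+35),amin)
    gp=np.array([rayf(c,np.argwhere(m).mean(0)[::-1],.092)[:2] for m in G])
    marks=np.array([(sx*65+k*29,sy*65) for sx,sy in SG.values() for k in(-1,1)])/1000
    R2=lambda y:np.array([[np.cos(y),-np.sin(y)],[np.sin(y),np.cos(y)]])
    p=np.array(guess,float)
    for _ in range(4):
        w=marks@R2(p[2]).T+p[:2]
        D=np.linalg.norm(gp[:,None]-w[None],axis=2);j=D.argmin(1);ok=D.min(1)<.02
        p=least_squares(lambda p:(marks[j[ok]]@R2(p[2]).T+p[:2]-gp[ok]).ravel(),p,x_scale=[.01,.01,.1]).x
    res=np.sqrt(((marks[j[ok]]@R2(p[2]).T+p[:2]-gp[ok])**2).sum(1).mean())
    br=np.argwhere((r>b+35)&(r>g+8)&(g>b+15))
    P=np.array([rayf(c,q[::-1],.124)[:2] for q in br])
    out={}
    for k,(sx,sy) in SG.items():
        ctr=R2(p[2])@np.array([sx*.065,sy*.065])+p[:2]
        Q=P[np.linalg.norm(P-ctr,axis=1)<.034]
        if len(Q)<8: continue
        u=np.linalg.svd(Q-Q.mean(0))[2][0];a=np.arctan2(u[1],u[0])
        ang=-((a-p[2]+np.pi/2)%np.pi-np.pi/2)
        if ang>.75: ang-=np.pi
        out[k]=(np.round(ctr,4),np.round(Q.mean(0),4),len(Q),round(ang,3))
    return p,res,int(ok.sum()),out
def wcam():
    s=observe();c=eyes.camera('wrist')
    from scipy.spatial.transform import Rotation as Ro
    T=np.eye(4);T[:3,:3]=Ro.from_euler('xyz',s['eef_rot']).as_matrix();T[:3,3]=s['tcp_pos']
    M=np.linalg.inv(T@np.array(c['mount']));c['R']=M[:3,:3];c['t']=M[:3,3];return s,c
E
python3 - <<'E'
from h import *
c=eyes.camera('top')
p,res,n,o=measure(c,(.58,-.055,-.33));print(p,res,n)
for k,v in o.items():print(k,*v)
E
```

```text
[ 0.57209023 -0.04791184 -0.33018502] 0.0003933567050313772 8
a [ 0.6547 -0.0075] [ 0.6543 -0.0071] 92 -0.863
b [ 0.6125 -0.1305] [ 0.6125 -0.1298] 82 -1.062
c [ 0.4895 -0.0883] [ 0.4888 -0.0883] 110 -0.815
d [0.5317 0.0347] [0.5322 0.0354] 102 -1.044
```

Emit:
arm_command --plan '[{"gripper": -1, "xyz": [0.2, -0.12, 0], "roll": 0}, {"gripper": -1, "xyz": [0.408, -0.25, 0], "roll": 0}, {"gripper": -1, "xyz": [0.408, -0.25, 0], "roll": 0}, {"gripper": -1, "xyz": [0.408, -0.25, 0], "roll": 0}, {"gripper": -1, "xyz": [0.408, -0.25, 0], "roll": 0}, {"gripper": -1, "xyz": [0.408, -0.25, 0], "roll": 0}, {"gripper": -1, "xyz": [0.408, -0.25, 0], "roll": 0}, {"gripper": -1, "xyz": [0.408, -0.25, 0], "roll": 0}, {"gripper": -1, "xyz": [0.408, -0.25, 0], "roll": 0}, {"gripper": -1, "xyz": [0.408, -0.25, 0], "roll": 0}, {"gripper": -1, "xyz": [0.408, -0.25, 0], "roll": 0}, {"gripper": -1, "xyz": [0.408, -0.25, 0], "roll": 0}, {"gripper": -1, "xyz": [0.408, -0.25, 0], "roll": 0}, {"gripper": -1, "xyz": [0.408, -0.25, 0], "roll": 0}, {"gripper": -1, "xyz": [0.408, -0.25, 0], "roll": 0}, {"gripper": -1, "xyz": [0.408, -0.25, 0], "roll": 0}, {"gripper": -1, "xyz": [0.408, -0.25, 0], "roll": 0}, {"gripper": -1, "xyz": [0.408, -0.25, 0], "roll": 0}, {"gripper": -1, "xyz": [0.208, -0.13, 0], "roll": 0}, {"gripper": -1, "xyz": [0, 0, 0], "roll": -0.73}]'

```text
t: 2.32
tcp_pos: [0.6565, -0.0022, 0.2331]
eef_rot: [-3.139, -0.002, 0.538]
force: [-1.2, 0.1, -0.4]
width: 0.0866
grasp_force: 0.0
```

```bash
cat >> h.py <<'E'
P0=(.572,-.048,-.330)
def go(k,name=None,guess=P0):
    s,c=wcam();p,res,n,o=measure(c,guess,amin=20)
    if name: save(c,name)
    print('pose',s['tcp_pos'],s['eef_rot'],'trap',p,res,n)
    for j,v in o.items():print(j,*v)
    y=s['eef_rot'][2];d=(o[k][0] if k in o else np.array([np.nan]*2))-s['tcp_pos'][:2]
    print('to',k,'tool xy mm',1000*(np.cos(y)*d[0]+np.sin(y)*d[1]),1000*(np.sin(y)*d[0]-np.cos(y)*d[1]))
E
python3 - <<'E'
from h import *
go('a','w1.png')
E
```

```text
pose [ 0.65648692 -0.00223056  0.23306736] [-3.13872172e+00 -1.80622503e-03  5.37995840e-01] trap [ 0.57331464 -0.04989173 -0.3148794 ] 0.0006366558297923457 3
a [ 0.6552 -0.0082] [ 0.6556 -0.0079] 440 -0.843
b [ 0.615  -0.1318] [ 0.6134 -0.1317] 690 -2.298
d [0.5316 0.032 ] [0.5244 0.0231] 228 -0.605
to a tool xy mm -4.163964335135394 4.466746823307391
```

View pics/w1.png

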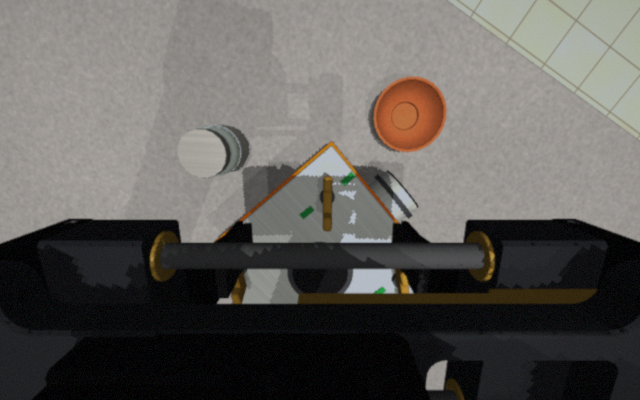

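The wrist view shows wing A upright at (327,203) between its marks at (307,212) and (348,180). This agrees with the top camera to within 1 mm.

Emit:
arm_command --plan '[{"gripper": 0, "xyz": [-0.05, 0.055, 0.2], "roll": 0}, {"gripper": 0, "xyz": [0, 0, 0.4], "roll": 0}, {"gripper": 0, "xyz": [0, 0, 0.4], "roll": 0}, {"gripper": 0, "xyz": [0, 0, 0.3], "roll": 0}, {"gripper": 0, "xyz": [0, 0, 0.19], "roll": 0}, {"gripper": 0, "xyz": [0, 0, 0], "roll": 0}, {"gripper": 0, "xyz": [0, 0, 0], "roll": 0}, {"gripper": 0, "xyz": [0, 0, 0], "roll": 0}]'

```text
t: 3.03
tcp_pos: [0.6547, -0.0153, 0.116]
eef_rot: [3.141, -0.002, 0.531]
force: [0.4, -0.2, 1.3]
width: 0.0461
grasp_force: 0.0
```

Emit:
arm_command --plan '[{"gripper": 0, "xyz": [0.05, -0.077, 0.02], "roll": 0}, {"gripper": 0, "xyz": [0, 0, 0], "roll": 0}, {"gripper": 0, "xyz": [0, 0, 0], "roll": 0}, {"gripper": 0, "xyz": [0, 0, 0], "roll": 0}]'

```text
t: 3.37
tcp_pos: [0.6545, -0.0071, 0.1134]
eef_rot: [3.141, -0.001, 0.533]
force: [-0.0, 0.2, 0.5]
width: 0.0439
grasp_force: 0.0
```

```bash
python3 - <<'E'
from h import *
s=observe();print(s['tcp_pos'],s['eef_rot'],s['dq'])
go('a')
E
```

```text
[ 0.65452193 -0.00714128  0.11339414] [ 3.14111655e+00 -7.53908850e-04  5.32799882e-01] [ 4.06522006e-03  1.47162989e-03  4.79287602e-03  1.56222762e-03
  2.65801086e-03 -2.03781043e-03 -5.17752730e-05]
pose [ 0.65452193 -0.00714128  0.11339414] [ 3.14111655e+00 -7.53908850e-04  5.32799882e-01] trap [ 0.57221058 -0.04833441 -0.3343312 ] 9.562969195608456e-09 1
a [ 0.6549 -0.0083] [ 0.6478 -0.0125] 1489 -0.862
to a tool xy mm -0.26290408753257044 1.1901452635678536
```

Emit:
arm_command --plan '[{"gripper": 1, "xyz": [0, 0, 0], "roll": 0}, {"gripper": 1, "xyz": [0, 0, 0], "roll": 0}, {"gripper": 1, "xyz": [0, 0, 0], "roll": 0}, {"gripper": 1, "xyz": [0, 0, 0], "roll": 0}, {"gripper": 1, "xyz": [0, 0, 0], "roll": 0}, {"gripper": 1, "xyz": [0, 0, 0], "roll": 0}]'

```text
t: 3.92
tcp_pos: [0.6543, -0.0076, 0.1128]
eef_rot: [3.141, -0.0, 0.532]
force: [5.7, -7.6, -0.7]
width: 0.0116
grasp_force: 6.4
```

Emit:
arm_command --plan '[{"gripper": 1, "xyz": [0, 0, 0], "roll": 0}, {"gripper": 1, "xyz": [0, 0, 0], "roll": 0}, {"gripper": 1, "xyz": [0, 0, 0], "roll": 0}, {"gripper": 1, "xyz": [0, 0, 0], "roll": 0.3}, {"gripper": 1, "xyz": [0, 0, 0], "roll": 0.6}, {"gripper": 1, "xyz": [0, 0, 0], "roll": 0.7}, {"gripper": 1, "xyz": [0, 0, 0], "roll": 0.7}, {"gripper": 1, "xyz": [0, 0, 0], "roll": 0.7}, {"gripper": 1, "xyz": [0, 0, 0], "roll": 0.7}, {"gripper": 1, "xyz": [0, 0, 0], "roll": 0.7}, {"gripper": 1, "xyz": [0, 0, 0], "roll": 0.7}, {"gripper": 1, "xyz": [0, 0, 0], "roll": 0.7}, {"gripper": 1, "xyz": [0, 0, 0], "roll": 0.5}, {"gripper": 1, "xyz": [0, 0, 0], "roll": 0.3}, {"gripper": 1, "xyz": [0, 0, 0], "roll": 0}, {"gripper": 1, "xyz": [0, 0, 0], "roll": 0}, {"gripper": 1, "xyz": [0, 0, 0], "roll": 0}]'

```text
t: 5.33
tcp_pos: [0.655, -0.0091, 0.1128]
eef_rot: [3.14, -0.002, -0.261]
force: [4.8, -4.8, -2.0]
width: 0.0086
grasp_force: 30.0
```

```bash
cat >> h.py <<'E'
def top(name=None):
    c=eyes.camera('top');p,res,n,o=measure(c,P0)
    if name: save(c,name)
    print(p,res,n)
    for k,v in o.items():print(k,*v)
    s=observe();print(s['t'],s['tcp_pos'],s['eef_rot'],s['width'],s['grasp_force'],s['force'],s['torque'])
E
python3 - <<'E'
from h import *
top(); go('a')
E
```

```text
[ 0.57166871 -0.04786628 -0.33033339] 0.0003352037583969101 2
b [ 0.6121 -0.1304] [ 0.6083 -0.1538] 9 -0.55
d [0.5313 0.0347] [0.5326 0.0359] 101 -1.05
5.3833 [ 0.65492849 -0.00914523  0.11276862] [ 3.14046082e+00 -1.75640520e-03 -2.60994352e-01] 0.008588777536164207 29.99445676803589 [ 4.32147778 -4.90379873 -2.26133575] [-0.95420249 -0.95110138 -0.02013605]
pose [ 0.65492849 -0.00914523  0.11276862] [ 3.14046082e+00 -1.75640520e-03 -2.60994352e-01] trap [ 0.57277337 -0.04870859 -0.33308452] 0.0002194721542052331 4
a [ 0.6555 -0.0085] [ 0.6482 -0.0075] 1885 -0.129
b [ 0.6129 -0.1314] [ 0.6356 -0.1139] 27 -1.394
to a tool xy mm 0.3856600504810932 -0.7708524531254642
```

Emit:
arm_command --plan '[{"gripper": 1, "xyz": [0, 0, 0], "roll": 0.4}, {"gripper": 1, "xyz": [0, 0, 0], "roll": 0.18}, {"gripper": 1, "xyz": [0, 0, 0], "roll": 0}, {"gripper": 1, "xyz": [0, 0, 0], "roll": 0}, {"gripper": 1, "xyz": [0, 0, 0], "roll": 0}]'

```text
t: 5.85
tcp_pos: [0.6549, -0.0092, 0.1128]
eef_rot: [3.141, -0.002, -0.33]
force: [3.8, -4.7, -2.8]
width: 0.0085
grasp_force: 30.0
```

Emit:
arm_command --plan '[{"gripper": 0, "xyz": [0, 0, 0], "roll": 0}, {"gripper": 0, "xyz": [0, 0, 0], "roll": 0}, {"gripper": 0, "xyz": [0, 0, 0], "roll": 0}, {"gripper": 0, "xyz": [0, 0, 0], "roll": 0}, {"gripper": 0, "xyz": [0, 0, 0], "roll": 0}, {"gripper": 0, "xyz": [0, 0, -0.3], "roll": 0}, {"gripper": 0, "xyz": [0, 0, -0.4], "roll": 0}, {"gripper": 0, "xyz": [0, 0, -0.4], "roll": 0}, {"gripper": 0, "xyz": [0, 0, -0.3], "roll": 0}, {"gripper": 0, "xyz": [0, 0, -0.1], "roll": 0}, {"gripper": 0, "xyz": [0, 0, 0], "roll": 0}, {"gripper": 0, "xyz": [0, 0, 0], "roll": 0}, {"gripper": 0, "xyz": [0, 0, 0], "roll": 0}]'

```text
t: 6.93
tcp_pos: [0.6534, -0.0075, 0.2308]
eef_rot: [3.141, 0.003, -0.329]
force: [-0.6, -0.1, -0.8]
width: 0.0435
grasp_force: 0.0
```

```bash
python3 - <<'E'
from h import *
go('a','w2.png')
E
```

```text
pose [ 0.65342828 -0.00747588  0.23084991] [ 3.14071395e+00  2.50165373e-03 -3.29124743e-01] trap [ 0.57302761 -0.04916295 -0.32835724] 0.0006881548114841542 4
a [ 0.6555 -0.0086] [ 0.6565 -0.009 ] 438 0.001
b [ 0.6136 -0.1317] [ 0.6131 -0.131 ] 508 -1.064
c [ 0.4905 -0.0897] [ 0.5103 -0.0964] 604 -1.572
d [0.5325 0.0333] [0.5506 0.0277] 432 -1.556
to a tool xy mm 2.3238511882172084 0.3941717538523257
```

View pics/w2.png

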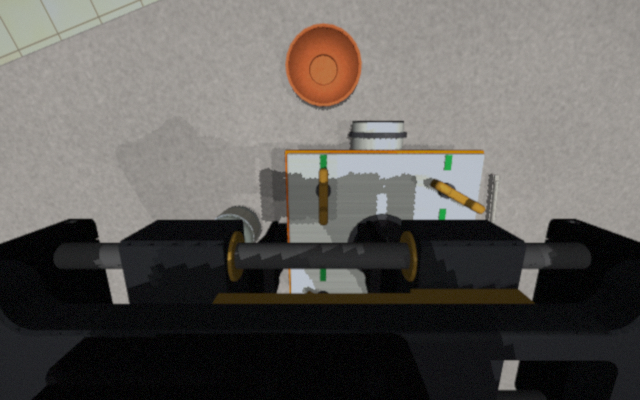

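A is on its marks: the wing and the marks line up in the column at x≈323, and the measured angle is 0.001. Next is C.

Emit:
arm_command --plan '[{"gripper": 0, "xyz": [-0.2, 0.2, 0], "roll": 0}, {"gripper": 0, "xyz": [-0.31, 0.31, 0], "roll": 0}, {"gripper": 0, "xyz": [-0.31, 0.31, 0], "roll": 0}, {"gripper": 0, "xyz": [-0.31, 0.31, 0], "roll": 0}, {"gripper": 0, "xyz": [-0.31, 0.31, 0], "roll": 0}, {"gripper": 0, "xyz": [-0.18, 0.18, 0], "roll": 0}, {"gripper": 0, "xyz": [0, 0, 0], "roll": -0.85}, {"gripper": 0, "xyz": [0, 0, 0], "roll": -0.85}, {"gripper": 0, "xyz": [0, 0, 0], "roll": -0.85}, {"gripper": 0, "xyz": [0, 0, 0], "roll": -0.85}, {"gripper": 0, "xyz": [0, 0, 0], "roll": -0.85}, {"gripper": 0, "xyz": [0, 0, 0], "roll": -0.85}, {"gripper": 0, "xyz": [0, 0, 0], "roll": -0.85}, {"gripper": 0, "xyz": [0, 0, 0], "roll": -0.85}, {"gripper": 0, "xyz": [0, 0, 0], "roll": 0}, {"gripper": 0, "xyz": [0, 0, 0], "roll": 0}, {"gripper": 0, "xyz": [0, 0, 0], "roll": 0}]'

```text
t: 8.4
tcp_pos: [0.4894, -0.0882, 0.2321]
eef_rot: [-3.141, 0.001, 0.483]
force: [-0.4, -0.3, 0.8]
width: 0.0437
grasp_force: 0.0
```

```bash
python3 - <<'E'
from h import *
go('c'); top()
E
```

```text
pose [ 0.48936701 -0.08818575  0.23210091] [-3.14085344e+00  8.76304368e-04  4.83298430e-01] trap [ 0.57232379 -0.04876642 -0.32872024] 0.0003442205360226064 7
a [ 0.6548 -0.0082] [ 0.6318 -0.0052] 106 -2.353
b [ 0.6129 -0.1313] [ 0.6113 -0.1318] 822 -1.154
c [ 0.4898 -0.0893] [ 0.4884 -0.0891] 495 -0.737
d [0.5318 0.0337] [0.5322 0.0328] 912 -1.001
to c tool xy mm -0.13439553898271142 1.187839102215962
[ 0.57153396 -0.04785861 -0.32570647] 0.0013153376778873536 5
a [ 0.6539 -0.0071] [ 0.6552 -0.0079] 98 0.004
b [ 0.6123 -0.1302] [ 0.6119 -0.1304] 92 -1.073
d [0.5307 0.0345] [0.5321 0.0353] 103 -1.038
8.5 [ 0.48954844 -0.08818884  0.23244064] [-3.14125077e+00  4.27824783e-04  4.84581838e-01] 0.043666267832698225 0.0 [-0.21444165  0.30627428  0.33908531] [-0.01806626  0.00776039  0.02139459]
```

Emit:
arm_command --plan '[{"gripper": 0, "xyz": [0, 0.007, 0.2], "roll": 0}, {"gripper": 0, "xyz": [0, 0, 0.4], "roll": 0}, {"gripper": 0, "xyz": [0, 0, 0.4], "roll": 0}, {"gripper": 0, "xyz": [0, 0, 0.3], "roll": 0}, {"gripper": 0, "xyz": [0, 0, 0.19], "roll": 0}, {"gripper": 0, "xyz": [0, 0, 0], "roll": 0}, {"gripper": 0, "xyz": [0, 0, 0], "roll": 0}, {"gripper": 0, "xyz": [0, 0, 0], "roll": 0}, {"gripper": 1, "xyz": [0, 0, 0], "roll": 0}, {"gripper": 1, "xyz": [0, 0, 0], "roll": 0}, {"gripper": 1, "xyz": [0, 0, 0], "roll": 0}, {"gripper": 1, "xyz": [0, 0, 0], "roll": 0}, {"gripper": 1, "xyz": [0, 0, 0], "roll": 0}, {"gripper": 1, "xyz": [0, 0, 0], "roll": 0}, {"gripper": 1, "xyz": [0, 0, 0], "roll": 0}, {"gripper": 1, "xyz": [0, 0, 0], "roll": 0}, {"gripper": 1, "xyz": [0, 0, 0], "roll": 0}]'

```text
t: 9.92
tcp_pos: [0.4903, -0.0893, 0.1137]
eef_rot: [3.141, -0.0, 0.486]
force: [2.6, -4.1, -0.3]
width: 0.0087
grasp_force: 30.0
```

Emit:
arm_command --plan '[{"gripper": 1, "xyz": [0, 0, 0], "roll": 0.3}, {"gripper": 1, "xyz": [0, 0, 0], "roll": 0.7}, {"gripper": 1, "xyz": [0, 0, 0], "roll": 0.7}, {"gripper": 1, "xyz": [0, 0, 0], "roll": 0.7}, {"gripper": 1, "xyz": [0, 0, 0], "roll": 0.7}, {"gripper": 1, "xyz": [0, 0, 0], "roll": 0.7}, {"gripper": 1, "xyz": [0, 0, 0], "roll": 0.7}, {"gripper": 1, "xyz": [0, 0, 0], "roll": 0.7}, {"gripper": 1, "xyz": [0, 0, 0], "roll": 0.7}, {"gripper": 1, "xyz": [0, 0, 0], "roll": 0.6}, {"gripper": 1, "xyz": [0, 0, 0], "roll": 0.3}, {"gripper": 1, "xyz": [0, 0, 0], "roll": 0}, {"gripper": 1, "xyz": [0, 0, 0], "roll": 0}, {"gripper": 1, "xyz": [0, 0, 0], "roll": 0}, {"gripper": 1, "xyz": [0, 0, 0], "roll": 0}]'

```text
t: 11.17
tcp_pos: [0.4904, -0.0902, 0.1137]
eef_rot: [3.14, -0.002, -0.33]
force: [4.1, -7.2, -2.8]
width: 0.0085
grasp_force: 30.0
```

Emit:
arm_command --plan '[{"gripper": 0, "xyz": [0, 0, 0], "roll": 0}, {"gripper": 0, "xyz": [0, 0, 0], "roll": 0}, {"gripper": 0, "xyz": [0, 0, 0], "roll": 0}, {"gripper": 0, "xyz": [0, 0, 0], "roll": 0}, {"gripper": 0, "xyz": [0, 0, 0], "roll": 0}, {"gripper": 0, "xyz": [0, 0, -0.3], "roll": 0}, {"gripper": 0, "xyz": [0, 0, -0.4], "roll": 0}, {"gripper": 0, "xyz": [0, 0, -0.4], "roll": 0}, {"gripper": 0, "xyz": [0, 0, -0.3], "roll": 0}, {"gripper": 0, "xyz": [0, 0, -0.1], "roll": 0}, {"gripper": 0, "xyz": [0, 0, 0], "roll": 0}, {"gripper": 0, "xyz": [0, 0, 0], "roll": 0}, {"gripper": 0, "xyz": [0, 0, 0], "roll": 0}]'

```text
t: 12.25
tcp_pos: [0.4891, -0.0885, 0.2319]
eef_rot: [3.141, 0.002, -0.329]
force: [-0.4, -0.4, 0.4]
width: 0.0434
grasp_force: 0.0
```

```bash
python3 - <<'E'
from h import *
go('c','w3.png');top()
E
```

```text
pose [ 0.48914849 -0.08853169  0.23186257] [ 3.14121602e+00  2.48312456e-03 -3.29115626e-01] trap [ 0.57250286 -0.04890967 -0.32964329] 0.000659437311096758 7
a [ 0.655  -0.0085] [ 0.6537 -0.0121] 1261 -0.062
b [ 0.613  -0.1315] [ 0.6128 -0.1315] 871 -1.064
c [ 0.49   -0.0894] [ 0.4909 -0.0902] 454 0.016
d [0.532  0.0336] [0.5339 0.0301] 845 -1.115
to c tool xy mm 1.0864512587550073 0.5464985300797283
[ 0.57144283 -0.04781685 -0.32652651] 0.0013010751324630736 5
a [ 0.6539 -0.0071] [ 0.6552 -0.0079] 98 0.004
b [ 0.6122 -0.1302] [ 0.6119 -0.1303] 93 -1.075
d [0.5307 0.0346] [0.5321 0.0353] 103 -1.039
12.35 [ 0.48916501 -0.08855367  0.23190366] [ 3.14116100e+00  2.67123386e-03 -3.29132157e-01] 0.043560859382110184 0.0 [-0.22545886  0.29239748 -0.17036827] [ 0.06557147 -0.03427657 -0.02910663]
```

View pics/w3.png

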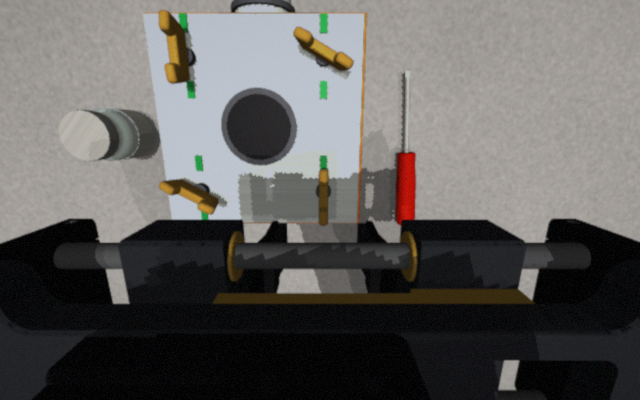

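C is on its marks: the wing sits at (323,195) in line with the mark at (323,162). A and C are done, so the second diagonal can start with B.

Emit:
arm_command --plan '[{"gripper": 0, "xyz": [0.2, 0, 0], "roll": 0}, {"gripper": 0, "xyz": [0.4, 0, 0], "roll": 0}, {"gripper": 0, "xyz": [0.4, 0, 0], "roll": 0}, {"gripper": 0, "xyz": [0.4, 0, 0], "roll": 0}, {"gripper": 0, "xyz": [0.23, 0, 0], "roll": 0}, {"gripper": 0, "xyz": [0, 0, 0], "roll": -0.89}, {"gripper": 0, "xyz": [0, 0, 0], "roll": -0.89}, {"gripper": 0, "xyz": [0, 0, 0], "roll": -0.89}, {"gripper": 0, "xyz": [0, 0, 0], "roll": -0.89}, {"gripper": 0, "xyz": [0, 0, 0], "roll": -0.89}, {"gripper": 0, "xyz": [0, 0, 0], "roll": -0.89}, {"gripper": 0, "xyz": [0, 0, 0], "roll": -0.89}, {"gripper": 0, "xyz": [0, 0, 0], "roll": -0.89}, {"gripper": 0, "xyz": [0, 0, 0], "roll": -0.89}, {"gripper": 0, "xyz": [0, 0, 0], "roll": -0.89}, {"gripper": 0, "xyz": [0, 0, 0], "roll": 0}, {"gripper": 0, "xyz": [0, 0, 0], "roll": 0}, {"gripper": 0, "xyz": [0, 0, 0], "roll": 0}]'

```text
t: 13.85
tcp_pos: [0.6131, -0.1308, 0.2329]
eef_rot: [-3.141, 0.001, 0.735]
force: [-0.3, 0.4, 0.3]
width: 0.0435
grasp_force: 0.0
```

```bash
python3 - <<'E'
from h import *
go('b')
E
```

```text
pose [ 0.61313384 -0.13083582  0.23286438] [-3.14067961e+00  5.28068586e-04  7.35210898e-01] trap [ 0.57240824 -0.04885554 -0.32336551] 0.0019506415644610583 7
a [ 0.6547 -0.0079] [ 0.6551 -0.009 ] 784 0.009
b [ 0.6134 -0.1311] [ 0.6131 -0.1313] 453 -1.075
c [ 0.4901 -0.0898] [ 0.5033 -0.105 ] 232 -0.994
d [0.5314 0.0334] [0.5361 0.031 ] 1055 -1.073
to b tool xy mm 0.02020930878672813 0.37446526896087073
```

Centred over B.

Emit:
arm_command --plan '[{"gripper": 0, "xyz": [0, 0, 0.2], "roll": 0}, {"gripper": 0, "xyz": [0, 0, 0.4], "roll": 0}, {"gripper": 0, "xyz": [0, 0, 0.4], "roll": 0}, {"gripper": 0, "xyz": [0, 0, 0.3], "roll": 0}, {"gripper": 0, "xyz": [0, 0, 0.19], "roll": 0}, {"gripper": 0, "xyz": [0, 0, 0], "roll": 0}, {"gripper": 0, "xyz": [0, 0, 0], "roll": 0}, {"gripper": 0, "xyz": [0, 0, 0], "roll": 0}, {"gripper": 1, "xyz": [0, 0, 0], "roll": 0}, {"gripper": 1, "xyz": [0, 0, 0], "roll": 0}, {"gripper": 1, "xyz": [0, 0, 0], "roll": 0}, {"gripper": 1, "xyz": [0, 0, 0], "roll": 0}, {"gripper": 1, "xyz": [0, 0, 0], "roll": 0}, {"gripper": 1, "xyz": [0, 0, 0], "roll": 0}, {"gripper": 1, "xyz": [0, 0, 0], "roll": 0}, {"gripper": 1, "xyz": [0, 0, 0], "roll": 0}, {"gripper": 1, "xyz": [0, 0, 0], "roll": 0}]'

```text
t: 15.32
tcp_pos: [0.6135, -0.131, 0.1145]
eef_rot: [3.141, -0.0, 0.739]
force: [1.5, -0.8, 1.6]
width: 0.0086
grasp_force: 30.0
```

Emit:
arm_command --plan '[{"gripper": 1, "xyz": [0, 0, 0], "roll": 0.3}, {"gripper": 1, "xyz": [0, 0, 0], "roll": 0.75}, {"gripper": 1, "xyz": [0, 0, 0], "roll": 0.75}, {"gripper": 1, "xyz": [0, 0, 0], "roll": 0.75}, {"gripper": 1, "xyz": [0, 0, 0], "roll": 0.75}, {"gripper": 1, "xyz": [0, 0, 0], "roll": 0.75}, {"gripper": 1, "xyz": [0, 0, 0], "roll": 0.75}, {"gripper": 1, "xyz": [0, 0, 0], "roll": 0.75}, {"gripper": 1, "xyz": [0, 0, 0], "roll": 0.75}, {"gripper": 1, "xyz": [0, 0, 0], "roll": 0.75}, {"gripper": 1, "xyz": [0, 0, 0], "roll": 0.75}, {"gripper": 1, "xyz": [0, 0, 0], "roll": 0.75}, {"gripper": 1, "xyz": [0, 0, 0], "roll": 0.35}, {"gripper": 1, "xyz": [0, 0, 0], "roll": 0}, {"gripper": 1, "xyz": [0, 0, 0], "roll": 0}, {"gripper": 1, "xyz": [0, 0, 0], "roll": 0}, {"gripper": 1, "xyz": [0, 0, 0], "roll": 0}]'

```text
t: 16.73
tcp_pos: [0.6138, -0.1325, 0.1145]
eef_rot: [3.14, -0.002, -0.33]
force: [2.2, -4.7, -1.1]
width: 0.0087
grasp_force: 30.0
```

Emit:
arm_command --plan '[{"gripper": 0, "xyz": [0, 0, 0], "roll": 0}, {"gripper": 0, "xyz": [0, 0, 0], "roll": 0}, {"gripper": 0, "xyz": [0, 0, 0], "roll": 0}, {"gripper": 0, "xyz": [0, 0, 0], "roll": 0}, {"gripper": 0, "xyz": [0, 0, 0], "roll": 0}, {"gripper": 0, "xyz": [0, 0, -0.3], "roll": 0}, {"gripper": 0, "xyz": [0, 0, -0.4], "roll": 0}, {"gripper": 0, "xyz": [0, 0, -0.4], "roll": 0}, {"gripper": 0, "xyz": [0, 0, -0.3], "roll": 0}, {"gripper": 0, "xyz": [0, 0, -0.1], "roll": 0}, {"gripper": 0, "xyz": [0, 0, 0], "roll": 0}, {"gripper": 0, "xyz": [0, 0, 0], "roll": 0}, {"gripper": 0, "xyz": [0, 0, 0], "roll": 0}]'

```text
t: 17.82
tcp_pos: [0.6126, -0.1307, 0.2325]
eef_rot: [3.141, 0.003, -0.329]
force: [0.1, 0.7, 1.1]
width: 0.0436
grasp_force: 0.0
```

```bash
python3 - <<'E'
from h import *
go('b')
E
```

```text
pose [ 0.61256462 -0.13068311  0.23250435] [ 3.14120055e+00  2.59831488e-03 -3.29125885e-01] trap [ 0.57278613 -0.04931607 -0.3267141 ] 0.00040105647098480026 4
a [ 0.6552 -0.0086] [ 0.6572 -0.0123] 625 -0.007
b [ 0.6135 -0.1317] [ 0.6139 -0.1325] 450 -0.0
c [ 0.4904 -0.09  ] [ 0.5086 -0.096 ] 447 -1.569
d [0.5321 0.0331] [0.5426 0.0064] 91 -1.444
to b tool xy mm 1.2138510796594542 0.6599739331099668
```

Emit:
arm_command --plan '[{"gripper": 0, "xyz": [-0.2, -0.2, 0], "roll": 0}, {"gripper": 0, "xyz": [-0.31, -0.31, 0], "roll": 0}, {"gripper": 0, "xyz": [-0.31, -0.31, 0], "roll": 0}, {"gripper": 0, "xyz": [-0.31, -0.31, 0], "roll": 0}, {"gripper": 0, "xyz": [-0.31, -0.31, 0], "roll": 0}, {"gripper": 0, "xyz": [-0.18, -0.18, 0], "roll": 0}, {"gripper": 0, "xyz": [0, 0, 0], "roll": -0.87}, {"gripper": 0, "xyz": [0, 0, 0], "roll": -0.87}, {"gripper": 0, "xyz": [0, 0, 0], "roll": -0.87}, {"gripper": 0, "xyz": [0, 0, 0], "roll": -0.87}, {"gripper": 0, "xyz": [0, 0, 0], "roll": -0.87}, {"gripper": 0, "xyz": [0, 0, 0], "roll": -0.87}, {"gripper": 0, "xyz": [0, 0, 0], "roll": -0.87}, {"gripper": 0, "xyz": [0, 0, 0], "roll": -0.87}, {"gripper": 0, "xyz": [0, 0, 0], "roll": -0.87}, {"gripper": 0, "xyz": [0, 0, 0], "roll": -0.87}, {"gripper": 0, "xyz": [0, 0, 0], "roll": 0}, {"gripper": 0, "xyz": [0, 0, 0], "roll": 0}, {"gripper": 0, "xyz": [0, 0, 0], "roll": 0}]'

```text
t: 19.45
tcp_pos: [0.5323, 0.0336, 0.2337]
eef_rot: [-3.141, 0.001, 0.711]
force: [-1.1, -0.0, 0.6]
width: 0.0439
grasp_force: 0.0
```

```bash
python3 - <<'E'
from h import *
go('d')
E
```

```text
pose [0.53232269 0.03359818 0.2336698 ] [-3.14087751e+00  8.79306019e-04  7.11189184e-01] trap [ 0.57308025 -0.04873436 -0.32644432] 0.001260492525653875 5
a [ 0.6555 -0.008 ] [ 0.6549 -0.0067] 743 0.038
b [ 0.6138 -0.1311] [ 0.6325 -0.1345] 175 -2.205
c [ 0.4907 -0.0895] [ 0.4934 -0.0884] 576 0.515
d [0.5324 0.0337] [0.5305 0.035 ] 483 -0.928
to d tool xy mm 0.1250297174312348 -0.026674400667466926
```

Emit:
arm_command --plan '[{"gripper": 0, "xyz": [0, 0, 0.2], "roll": 0}, {"gripper": 0, "xyz": [0, 0, 0.4], "roll": 0}, {"gripper": 0, "xyz": [0, 0, 0.4], "roll": 0}, {"gripper": 0, "xyz": [0, 0, 0.3], "roll": 0}, {"gripper": 0, "xyz": [0, 0, 0.19], "roll": 0}, {"gripper": 0, "xyz": [0, 0, 0], "roll": 0}, {"gripper": 0, "xyz": [0, 0, 0], "roll": 0}, {"gripper": 0, "xyz": [0, 0, 0], "roll": 0}, {"gripper": 1, "xyz": [0, 0, 0], "roll": 0}, {"gripper": 1, "xyz": [0, 0, 0], "roll": 0}, {"gripper": 1, "xyz": [0, 0, 0], "roll": 0}, {"gripper": 1, "xyz": [0, 0, 0], "roll": 0}, {"gripper": 1, "xyz": [0, 0, 0], "roll": 0}, {"gripper": 1, "xyz": [0, 0, 0], "roll": 0}, {"gripper": 1, "xyz": [0, 0, 0], "roll": 0}, {"gripper": 1, "xyz": [0, 0, 0], "roll": 0}, {"gripper": 1, "xyz": [0, 0, 0], "roll": 0}]'

```text
t: 20.92
tcp_pos: [0.5325, 0.0339, 0.1153]
eef_rot: [-3.141, 0.0, 0.715]
force: [-2.5, -0.3, 3.7]
width: 0.0088
grasp_force: 30.0
```

Emit:
arm_command --plan '[{"gripper": 1, "xyz": [0, 0, 0], "roll": 0.3}, {"gripper": 1, "xyz": [0, 0, 0], "roll": 0.73}, {"gripper": 1, "xyz": [0, 0, 0], "roll": 0.73}, {"gripper": 1, "xyz": [0, 0, 0], "roll": 0.73}, {"gripper": 1, "xyz": [0, 0, 0], "roll": 0.73}, {"gripper": 1, "xyz": [0, 0, 0], "roll": 0.73}, {"gripper": 1, "xyz": [0, 0, 0], "roll": 0.73}, {"gripper": 1, "xyz": [0, 0, 0], "roll": 0.73}, {"gripper": 1, "xyz": [0, 0, 0], "roll": 0.73}, {"gripper": 1, "xyz": [0, 0, 0], "roll": 0.73}, {"gripper": 1, "xyz": [0, 0, 0], "roll": 0.73}, {"gripper": 1, "xyz": [0, 0, 0], "roll": 0.73}, {"gripper": 1, "xyz": [0, 0, 0], "roll": 0.37}, {"gripper": 1, "xyz": [0, 0, 0], "roll": 0}, {"gripper": 1, "xyz": [0, 0, 0], "roll": 0}, {"gripper": 1, "xyz": [0, 0, 0], "roll": 0}, {"gripper": 1, "xyz": [0, 0, 0], "roll": 0}]'

```text
t: 22.33
tcp_pos: [0.5327, 0.0327, 0.1153]
eef_rot: [3.141, -0.0, -0.329]
force: [-1.1, -4.9, 3.4]
width: 0.0091
grasp_force: 30.0
```

Emit:
arm_command --plan '[{"gripper": 0, "xyz": [0, 0, 0], "roll": 0}, {"gripper": 0, "xyz": [0, 0, 0], "roll": 0}, {"gripper": 0, "xyz": [0, 0, 0], "roll": 0}, {"gripper": 0, "xyz": [0, 0, 0], "roll": 0}, {"gripper": 0, "xyz": [0, 0, 0], "roll": 0}, {"gripper": 0, "xyz": [0, 0, -0.3], "roll": 0}, {"gripper": 0, "xyz": [0, 0, -0.4], "roll": 0}, {"gripper": 0, "xyz": [0, 0, -0.4], "roll": 0}, {"gripper": 0, "xyz": [0, 0, -0.3], "roll": 0}, {"gripper": 0, "xyz": [0, 0, -0.1], "roll": 0}]'

```text
t: 23.17
tcp_pos: [0.5342, 0.0341, 0.2394]
eef_rot: [-3.139, -0.005, -0.329]
force: [0.1, 0.2, -0.1]
width: 0.0432
grasp_force: 0.0
```

Emit:
arm_command --plan '[{"gripper": 0, "xyz": [0, 0.2, 0], "roll": 0}, {"gripper": 0, "xyz": [0, 0.4, 0], "roll": 0}, {"gripper": 0, "xyz": [0, 0.45, 0], "roll": 0}, {"gripper": 0, "xyz": [0, 0.45, 0], "roll": 0}, {"gripper": 0, "xyz": [0, 0.45, 0], "roll": 0}, {"gripper": 0, "xyz": [0, 0.45, 0], "roll": 0}, {"gripper": 0, "xyz": [0, 0.45, 0], "roll": 0}, {"gripper": 0, "xyz": [0, 0.45, 0], "roll": 0}, {"gripper": 0, "xyz": [0, 0.45, 0], "roll": 0}, {"gripper": 0, "xyz": [0, 0.45, 0], "roll": 0}, {"gripper": 0, "xyz": [0, 0.45, 0], "roll": 0}, {"gripper": 0, "xyz": [0, 0.45, 0], "roll": 0}, {"gripper": 0, "xyz": [0, 0.45, 0], "roll": 0}, {"gripper": 0, "xyz": [0, 0.45, 0], "roll": 0}, {"gripper": 0, "xyz": [0, 0.4, 0], "roll": 0}, {"gripper": 0, "xyz": [0, 0.2, 0], "roll": 0}, {"gripper": 0, "xyz": [0, 0, 0], "roll": 0}, {"gripper": 0, "xyz": [0, 0, 0], "roll": 0}, {"gripper": 0, "xyz": [0, 0, 0], "roll": 0}]'

```text
t: 24.75
tcp_pos: [0.3626, -0.4648, 0.2345]
eef_rot: [-3.141, 0.001, -0.328]
force: [0.4, 1.5, 1.1]
width: 0.0438
grasp_force: 0.0
```

```bash
python3 - <<'E'
from h import *
top('top9.png')
a=cv2.imread('pics/top9.png')[90:310,250:480]
cv2.imwrite('pics/top9c.png',cv2.resize(a,None,fx=2.7,fy=2.7,interpolation=3))
E
```

```text
[ 0.57146871 -0.04747983 -0.32777086] 0.003569207107422752 5
a [ 0.6539 -0.0069] [ 0.6553 -0.0078] 96 0.003
b [ 0.6121 -0.1299] [ 0.6123 -0.1302] 79 0.004
c [ 0.489  -0.0881] [ 0.489  -0.0878] 109 0.016
d [0.5309 0.035 ] [0.5315 0.0347] 94 0.003
24.8 [ 0.36284304 -0.46453286  0.23472665] [-3.14057288e+00  3.58145155e-04 -3.27301161e-01] 0.04345610493038275 0.0 [-0.02164568  0.40712542 -0.05014281] [ 0.04474868  0.02776297 -0.0047155 ]
```

View pics/top9c.png

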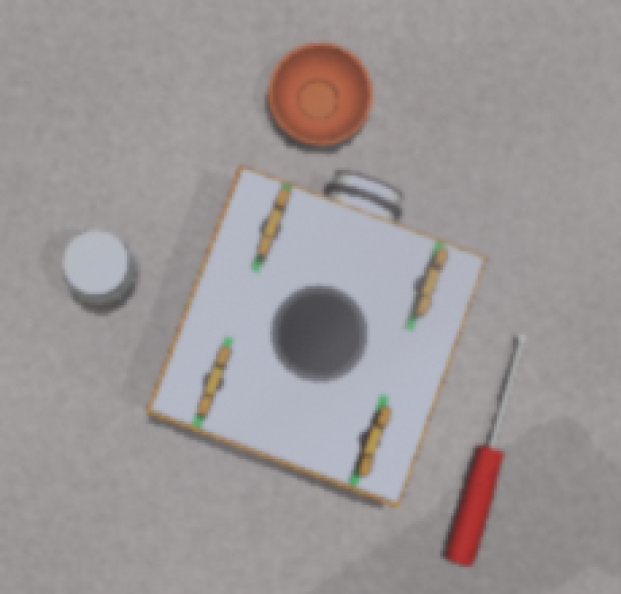

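All four wings lie along their marks, within about 0.02 rad. The jar, screwdriver and bowl are where they started, and the robot is clear.

```bash
python3 -c "
from cell import bot
print(bot.hand_in())"
```

```text
the job is handed in; nothing more can be done
None
```

The job is handed in: all four wing screws are on their green marks (within about 0.02 rad), turned in cross order A, C, B, D in 25 s, with the jar, screwdriver and bowl left where they were.

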